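Preset a 375 litre batch on the milk meter

TASK

Preset the milk meter for a batch of 375 litres: roll the three number wheels of its counter until 3, 7 and 5 stand on top, read left to right from the robot's side, each clicked into place. Only then swing the red-balled start lever all the way over, away from the robot, to start the batch; leave the loose fittings on the bench where they lie.

Things in the scene. Friction and masses are not known exactly. Their poses are not given: they have to be found in the camera images.
- counter: preset counter of a steel flow meter, fixed to the bench: blue-grey housing 150 mm deep (x), 172 wide (y), flat steel top plate 90 mm above the bench, three white number wheels standing out of it side by side, 46 mm apart. Origin: on the bench under the middle wheel's axle; x points away from the robot's side, y left, z up; turned up to 0.35 rad
- meter_body (a point): top of the steel meter joined to the counter's far side, at x = 132 mm from the counter's origin, 121 mm above the bench. The meter and its pipe ends fill x = 73 to 172 mm, y = -88 to 124 mm, at most 125 mm high: keep clear of it
- hundreds (a joint): left number wheel (+y of the counter), rad. The digit on top is value / 0.6283, modulo 10 (0 rad shows 0, 0.6283 shows 1, 1.2566 shows 2 ...). It grows as the top of the wheel is rolled away from the robot's side (towards the counter's +x). The wheel turns endlessly both ways, so values 6.2832 apart show the same digit
- tens (a joint): middle number wheel, rad, read like hundreds. A spring click stop holds each wheel at every digit: rolling takes 1 to 2 N at the rim; a wheel left well over half-way (more than 0.36 rad) to the next digit snaps on to it by itself, one left less than 0.26 rad away snaps back
- units (a joint): right number wheel (-y of the counter), rad, read like hundreds
- hundreds_read (a point): like tens_read, for the left wheel, 46 mm to its left
- tens_read (a point): centre of the top face (the set digit) of the middle wheel, 111 mm above the bench, 21 mm above the top plate; fixed to the counter, axes as counter, does not turn with the wheel. The axle runs along y 36 mm below it. The wheel is 24 mm wide, with ten flat white faces 36 mm from the axle, each with a black numeral 15 mm tall, upright as seen from the robot's side
- units_read (a point): like tens_read, for the right wheel, 46 mm to its right. On each wheel ten grey round grip bars, 7 mm thick, lie along y between the faces, their centres 40 mm from the axle (tips 43.5 mm). With a digit set, the bars stand 18, 54, 90 ... deg either side of straight up, so the nearest are 12 mm before and behind this point
- start_lever (a joint): start lever on the right cheek of the counter, in rad: near 0 (up to 0.15) it leans 0.45 rad to the robot's side; it swings over away from the robot, through upright at 0.45, to its stop at 0.90, and stays where it is left (about 0.8 N at the ball)
- lever_ball (a point): centre of the red ball, 32 mm across, on the end of the start lever (a steel rod 10 mm thick), 85 mm from the pivot
- lever_pivot (a point): pivot of the start lever, 98 mm to the right of the counter's origin and 58 mm above the bench, in the plane in which the lever swings; the lever turns about the counter's y axis; axes as counter
- pipe_clamp_mid (a point): loose steel pipe clamp lying flat, ring 68 mm across, 14 mm high, with a bolt lug; middle of the ring. A bystander
- elbow_mid (a point): loose steel pipe elbow, about 100 mm across, 51 mm high; middle, half-way up. A bystander
- butterfly_valve_mid (a point): loose steel butterfly valve with a flat grey handle 170 mm long, 51 mm high; middle of the valve, half-way up, handle along its +x. A bystander
- marker_mid (a point): orange marker pen with a black cap, 135 mm long, 12 mm thick, along its x; its middle. A bystander
- gasket_mid (a point): blue sealing ring lying flat, 51 mm across, 6 mm high; its middle. A bystander
- sample_bottle_mid (a point): white sample jar with a blue lid, 68 mm across, 120 mm tall, standing; half-way up. A bystander
- spanner_mid (a point): steel spanner, 190 mm long, 8 mm thick, lying along its x; its middle. A bystander

How it is judged:
By the outcome, as a careful person would: the job done as asked, in the order asked, and still so for the second after the job is handed in, with the robot touching nothing.
It also fails if it takes over 67 s, if anything falls off the work surface, if the arm or the gripper's body presses on something with over 40 N, if the wrist force passes 120 N, or if a joint passes its speed limit or range.

ROBOT

A 7-joint arm with a two-finger parallel gripper is mounted at the origin on the work surface. World frame = base frame: x ahead of the robot, y to its left, z up, the work surface at z = 0. Lengths are in m, angles in degrees, forces in N, time in s.
With the tool pointing down it reaches from about 0.425 to 0.875 m from the base axis. Payload 4.7 kg.
Tool frame: the origin (TCP) lies between the finger pads; the fingertips stand 14 mm ahead of it and the grasp point (between the pads) lies 5 mm behind it (env.tip_reach is the distance from the TCP to the fingertips, in m); z points along the fingers, y is the direction in which the jaws open and shut (so a half turn about z gives the same grasp; the last joint's range is limited). The gripper opens to 87 mm and grips with 3 to 60 N. Pads are 19 mm wide; open, the fingers measure 117 mm over their backs; the gripper's body (75 mm by 190 mm) begins 51 mm behind the grasp point.
Start: joints at [0.808, 18.392, -4.016, 83.108, 1.295, 78.541, -3.26], TCP at [0.65, -0, 0.237] pointing down, gripper open.
Joint ranges: [-163.93, 163.93], [-17.29, 119.83], [-79.2, 71.16], [3.27, 140.29], [-89.18, 269.18], [5.43, 117.66], [-154.24, 154.24]. Speed limits (degrees/s): [147.25, 147.25, 180, 180, 180, 180, 180].

INTERFACE

Orientations are given as [roll, pitch, yaw] about the fixed x, y, z axes, in that order (R = Rz(yaw) Ry(pitch) Rx(roll)).
In Python, from cell import env gives the robot as it stands. The module is installed in compiled form; this text tells all that it offers.
- The arm moves only by the shell command python3 -m pendant 'ROWS' [FORCE]. ROWS is JSON, a list of rows, each an object of numbers: "rx", "ry", "rz": the turn, a rotation vector about the tool's x, y, z in degrees; "tx", "ty", "tz": the shift along the tool's x, y, z in mm; "jaw": the finger opening in mm, from 0 to 87. In form: [{"rx": .., "ry": .., "rz": .., "tx": .., "ty": .., "tz": .., "jaw": ..}, ...]. A call has 1 to 20 rows; each row shifts and turns the commanded pose from where the row before left it, along the tool's axes as they then stand; what a row does not reach is not made up. A row lasts 1/12 s, in which the tool goes at most 41.7 mm and 7.16 degrees, less where a joint would pass 70% of its speed; a pose out of reach is approached as far as the arm can. A call with a gripper value outside its range is refused whole. The fingers move at their own pace and stop on an object; FORCE is the grip in N (left out, the last holds). Time passes only in rows, so rows that do not move let the fingers close. It gives the time, the measured TCP pose, the force and the opening at its end, in the units of the state.
- env.get_obs(): the state, without advancing time (a new reading comes with each control period).
- env.read_camera(name): name is "scene" or "side" or "wrist"; returns a dict with "img" (420x560x3 uint8, red, green, blue), "range_z" (420x560 float32, m along the optical axis (not along the pixel's ray), 0 where there is no reading), "vertical_fov" (degrees; the focal length in pixels is half the picture's height over the tangent of half this angle, whatever the lens; pixels are square), "cx", "cy" (the principal point, pixels), "distortion" ([k1, k2, p1, p2, k3] as OpenCV has them; the pictures are not rectified), "world_to_cam" (4x4, takes a point from world to camera coordinates). Camera axes: x right, y up, looking along -z (the intrinsics and any distortion apply to the point x, -y, -z); pixel columns grow to the right and rows downward; lengths in m; the calibration is good to about 2 mm. A picture is of the moment at which its call begins.
- env.sign_off(): hands the job in, once; it reports no verdict.
The state is a dict: "time_s": time; "qpos": joint angles; "joint_velocities": joint speeds; "effort": joint torques, N m; "tool_pos": TCP position; "tool_rot": TCP orientation; "force": force on the tool from outside, world axes, zero at the start; "wrist_torque": the same for the moment, N m; "grip_width": finger opening in m.
Only numpy, scipy, OpenCV 4.12 (cv2) and the standard library are available. Lean on these libraries where they do the work, as an engineer would, in place of code of your own. Each camera call takes 0.05 s, during which the arm holds its last target.

## Working session

There is one attempt and no reset: what is moved stays moved. The work goes in short steps, Python scripts to look and compute and a shell command to move; the robot and the scene stay as the last step left them, time stands still between calls to the robot, and variables do not carry over. Pictures are saved under pics/ and viewed, and the job is handed in when it is done.

```bash
mkdir -p pics; ls; python3 - <<'E'
from cell import env
import cv2
print(env.get_obs(), env.tip_reach)
for n in ["scene","side","wrist"]:
    c=env.read_camera(n)
    cv2.imwrite(f"pics/{n}0.png",c["img"][:,:,::-1])
    print(n,c["vertical_fov"],c["cx"],c["cy"],c["distortion"],c["world_to_cam"].round(3).tolist())
E
```

```text
pics
{'time_s': 0.0, 'qpos': array([ 0.80740421, 18.43951744, -4.0174474 , 83.17379694,  1.29623565,
       78.54118848, -3.2612004 ]), 'joint_velocities': array([-0.02323963,  0.09063538, -0.0150999 ,  0.01527826, -0.01565892,
        0.01792371,  0.04053752]), 'effort': array([-2.58547143e-04, -4.91284704e+01, -4.03903294e-01, -3.12526345e+01,
       -6.40594075e-02,  4.37659642e-02,  1.61017233e-04]), 'tool_pos': array([ 6.49478324e-01, -3.10804396e-05,  2.35466254e-01]), 'tool_rot': array([-1.79890817e+02,  6.32674826e-03,  9.00031914e+01]), 'force': array([ 0.41628022, -0.3088395 , -0.60768553]), 'wrist_torque': array([-0.03975013, -0.01627889, -0.00257883]), 'grip_width': 0.0869502939286944} 0.014
scene 53.56309744145445 284.9819542493913 213.55035371967617 [-0.05209028  0.          0.          0.          0.        ] [[0.362, 0.932, -0.008, -0.273], [-0.716, 0.283, 0.638, 0.321], [0.597, -0.225, 0.77, -1.242], [0.0, 0.0, 0.0, 1.0]]
side 45.60535997523872 287.70421152463035 211.26149037862538 [-0.16383132  0.          0.          0.          0.        ] [[0.857, -0.516, 0.011, -0.448], [0.29, 0.499, 0.817, -0.275], [-0.427, -0.697, 0.576, -0.803], [0.0, 0.0, 0.0, 1.0]]
wrist 68.69849841025585 282.45980347439433 210.2410261480159 [-0.05319984  0.          0.          0.          0.        ] [[1.0, -0.0, -0.002, -0.65], [-0.0, 0.961, -0.277, 0.034], [0.002, 0.277, 0.961, -0.391], [0.0, 0.0, 0.0, 1.0]]
```

View pics/scene0.png

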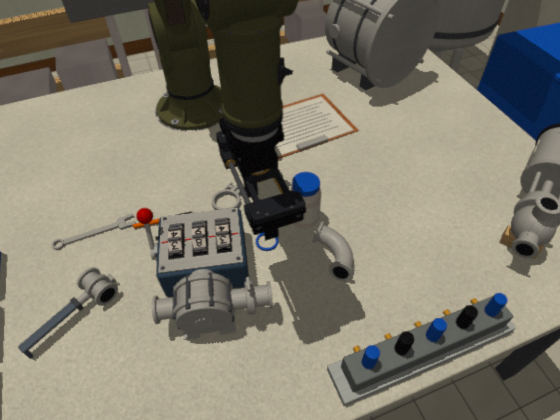

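View pics/side0.png

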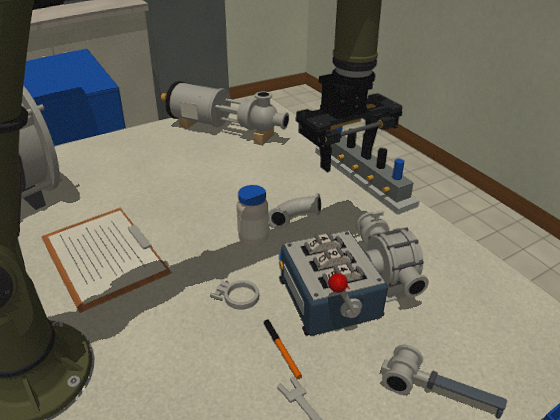

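View pics/wrist0.png

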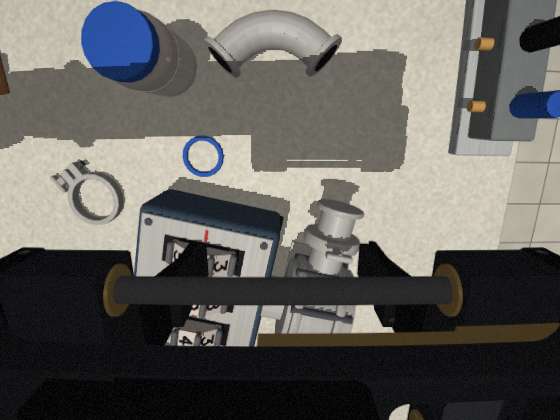

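```bash
cat > h.py <<'E'
import numpy as np, cv2
from cell import env
def K(c):
    f=210/np.tan(np.radians(c["vertical_fov"])/2)
    return np.array([[f,0,c["cx"]],[0,f,c["cy"]],[0,0,1]]),np.array(c["distortion"],float)
def world(c,uv,z=None,planez=None):
    k,d=K(c); uv=np.asarray(uv,float).reshape(-1,2)
    n=cv2.undistortPoints(uv.reshape(-1,1,2),k,d).reshape(-1,2)
    W=np.linalg.inv(c["world_to_cam"])
    dirs=np.c_[n[:,0],-n[:,1],-np.ones(len(n))]
    if planez is not None:
        dw=dirs@W[:3,:3].T; o=W[:3,3]
        return o+dw*((planez-o[2])/dw[:,2])[:,None]
    if z is None: z=c["range_z"][uv[:,1].round().astype(int),uv[:,0].round().astype(int)]
    return (dirs*np.asarray(z)[:,None])@W[:3,:3].T+W[:3,3]
def pix(c,p):
    k,d=K(c); p=np.asarray(p,float).reshape(-1,3)
    q=p@c["world_to_cam"][:3,:3].T+c["world_to_cam"][:3,3]
    q=q*[1,-1,-1]
    return cv2.projectPoints(q,np.zeros(3),np.zeros(3),k,d)[0].reshape(-1,2)
def cloud(c):
    v,u=np.mgrid[0:420,0:560]; uv=np.c_[u.ravel(),v.ravel()]
    P=world(c,uv); ok=c["range_z"].ravel()>0
    return P.reshape(420,560,3),ok.reshape(420,560)
E
python3 - <<'E'
from h import *
for n,(a,b,w,h) in dict(scene=(120,190,150,150),side=(260,215,150,120)).items():
    c=env.read_camera(n); np.save(f"{n}.npy",c,allow_pickle=True)
    cv2.imwrite(f"pics/{n}_crop.png",cv2.resize(c["img"][b:b+h,a:a+w,::-1],None,fx=4,fy=4,interpolation=cv2.INTER_CUBIC))
    P,ok=cloud(c)
    z=P[...,2]
    m=ok&(abs(z-0.09)<0.004)&(abs(P[...,0]-.63)<.18)&(abs(P[...,1]+.13)<.18)
    m=cv2.morphologyEx(m.astype(np.uint8),cv2.MORPH_OPEN,np.ones((3,3)))
    nl,lab,st,_=cv2.connectedComponentsWithStats(m)
    i=1+st[1:,4].argmax(); q=P[lab==i]
    print(n,st[i],np.median(q[:,2]),cv2.minAreaRect(q[:,:2].astype(np.float32)*1000))
E
```

```text
scene [ 158  208   85   66 3356] 0.09008601434417635 ((554.9470825195312, -102.7211685180664), (159.77720642089844, 138.95159912109375), 77.68229675292969)
side [ 285  240   53   60 1382] 0.08914478631464007 ((519.2880249023438, -95.36056518554688), (160.0890350341797, 65.00936889648438), 77.56993865966797)
```

View pics/scene_crop.png

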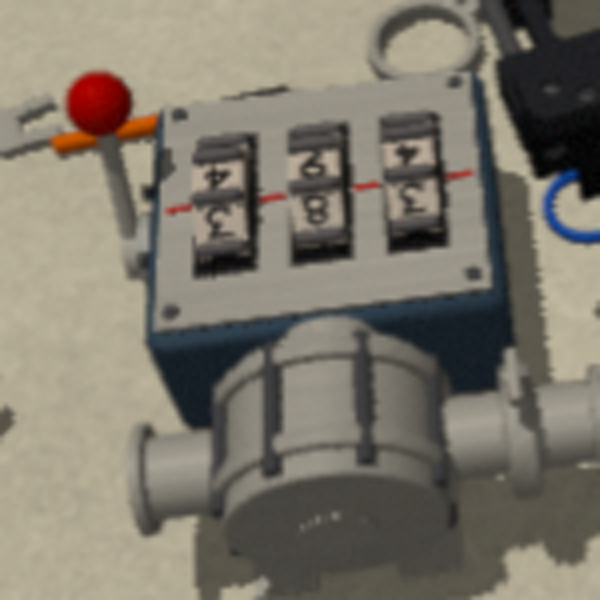

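View pics/side_crop.png

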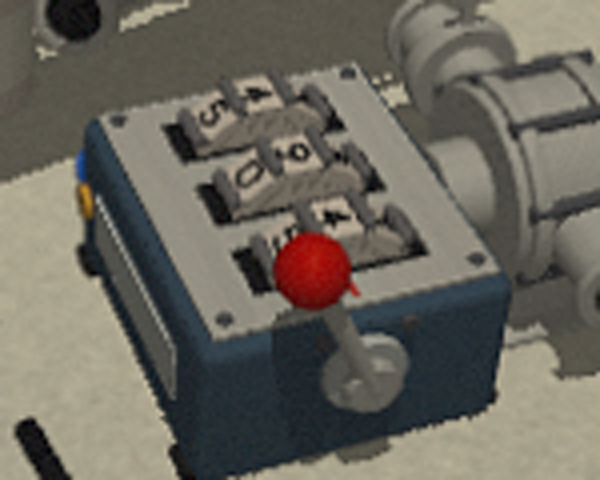

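```bash
cat >> h.py <<'E'
try:
    O=np.load('pose.npy')
except Exception: O=np.array([.555,-.103,np.radians(-12.35)])
def cw(p,O=None):
    O=globals()['O'] if O is None else O
    p=np.asarray(p,float).reshape(-1,3); c,s=np.cos(O[2]),np.sin(O[2])
    return np.c_[O[0]+c*p[:,0]-s*p[:,1],O[1]+s*p[:,0]+c*p[:,1],p[:,2]]
def overlay(c,fn,a,b,w,h,s=4):
    im=cv2.resize(c["img"][b:b+h,a:a+w,::-1],None,fx=s,fy=s,interpolation=cv2.INTER_CUBIC)
    T=lambda p:(((pix(c,cw(p))-[a,b]+.5)*s-.5).round().astype(int)) 
    for y in (-.046,0,.046):
        # visible faces' tops: face quad at x +-.0117, half width 12
        q=T([[-.0117,y-.012,.111],[.0117,y-.012,.111],[.0117,y+.012,.111],[-.0117,y+.012,.111]])
        cv2.polylines(im,[q],True,(0,255,0),1)
    q=T([[-.075,-.086,.09],[.075,-.086,.09],[.075,.086,.09],[-.075,.086,.09]])
    cv2.polylines(im,[q],True,(255,255,0),1)
    for L in (0,):
        t=-.45+L
        q=T([[0,-.098,.058],[.085*np.sin(t),-.098,.058+.085*np.cos(t)]])
        cv2.polylines(im,[q],True,(255,0,255),1)
    cv2.imwrite(fn,im)
E
python3 - <<'E'
from h import *
for n,r in dict(scene=(120,190,150,150),side=(260,215,150,120)).items():
    c=np.load(f"{n}.npy",allow_pickle=True).item()
    overlay(c,f"pics/{n}_ov.png",*r)
    # red line & ball
    hsv=cv2.cvtColor(c["img"],cv2.COLOR_RGB2HSV)
    m=(((hsv[...,0]<6)|(hsv[...,0]>174))&(hsv[...,1]>150)&(hsv[...,2]>80)).astype(np.uint8)
    P,ok=cloud(c)
    nl,lab,st,ce=cv2.connectedComponentsWithStats(m)
    for i in range(1,nl):
        if st[i,4]>150: print(n,'ball',ce[i],st[i],P[lab==i].mean(0), world(c,ce[i],planez=.058+.085*np.cos(.45)))
    print(cw([.085*np.sin(-.45),-.098,.058+.085*np.cos(.45)]))
E
```

```text
scene ball [143.53529412 214.75294118] [137 208  16  15 170] [ 0.50631225 -0.19078862  0.14584724] [[ 0.49574823 -0.19218776  0.134538  ]]
[[ 0.49792296 -0.19082452  0.134538  ]]
side ball [337.8245614  282.11929825] [328 273  22  19 285] [ 0.49475635 -0.19807675  0.14385727] [[ 0.50106366 -0.19030707  0.134538  ]]
[[ 0.49792296 -0.19082452  0.134538  ]]
```

View pics/scene_ov.png

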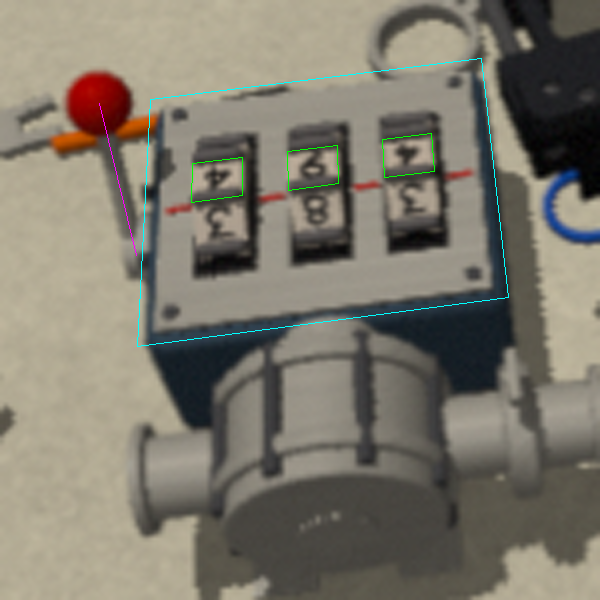

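View pics/side_ov.png

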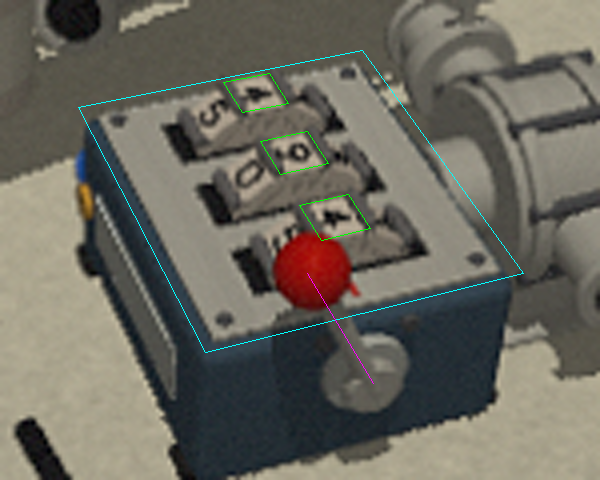

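```bash
python3 -m pendant '[{"rz":-7,"jaw":0},{"rz":-7,"jaw":0},{"rz":-7,"jaw":0},{"rz":-7,"jaw":0},{"rz":-7,"jaw":0},{"rz":-7,"jaw":0},{"rz":-7,"jaw":0},{"rz":-7,"jaw":0},{"rz":-7,"jaw":0},{"rz":-7,"jaw":0},{"rz":-7.1,"jaw":0},{"rz":-0.6,"jaw":0},{"jaw":0}]' 20
cat >> h.py <<'E'
def to(x,y,tip):
    "tool-axis shifts (mm) to bring the tip to counter x,y (mm), height tip (mm)"
    o=env.get_obs(); from scipy.spatial.transform import Rotation as R
    r=R.from_euler('xyz',o['tool_rot'],degrees=True)
    t=cw([x/1e3,y/1e3,tip/1e3+env.tip_reach])[0]
    print('shift',(r.inv().apply(t-o['tool_pos'])*1e3).round(1),'rotvec err to ideal',o['tool_rot'].round(2),'t',o['time_s'],'F',o['force'].round(2))
    here()
def here():
    o=env.get_obs(); d=o['tool_pos']-[O[0],O[1],0]; c,s=np.cos(O[2]),np.sin(O[2])
    print('counter-frame tcp',(1e3*np.array([c*d[0]+s*d[1],-s*d[0]+c*d[1],d[2]-env.tip_reach])).round(1),'(tip z)')
E
python3 -c "
from h import *
to(51,46,150)"
```

```text
shift [-68.9 -35.   72.1] rotvec err to ideal [-179.95    0.     90.  ] t 0.25 F [-0.61  0.79 -0.38]
counter-frame tcp [ 70.5 120.9 222. ] (tip z)invalid input at $[0]: expected keys rx, ry, rz, tx, ty, tz, jaw
```

```bash
python3 -m pendant '[{"rx":0,"ry":0,"rz":-7,"tx":0,"ty":0,"tz":0,"jaw":0},{"rx":0,"ry":0,"rz":-7,"tx":0,"ty":0,"tz":0,"jaw":0},{"rx":0,"ry":0,"rz":-7,"tx":0,"ty":0,"tz":0,"jaw":0},{"rx":0,"ry":0,"rz":-7,"tx":0,"ty":0,"tz":0,"jaw":0},{"rx":0,"ry":0,"rz":-7,"tx":0,"ty":0,"tz":0,"jaw":0},{"rx":0,"ry":0,"rz":-7,"tx":0,"ty":0,"tz":0,"jaw":0},{"rx":0,"ry":0,"rz":-7,"tx":0,"ty":0,"tz":0,"jaw":0},{"rx":0,"ry":0,"rz":-7,"tx":0,"ty":0,"tz":0,"jaw":0},{"rx":0,"ry":0,"rz":-7,"tx":0,"ty":0,"tz":0,"jaw":0},{"rx":0,"ry":0,"rz":-7,"tx":0,"ty":0,"tz":0,"jaw":0},{"rx":0,"ry":0,"rz":-7.1,"tx":0,"ty":0,"tz":0,"jaw":0},{"rx":0,"ry":0,"rz":-0.6,"tx":0,"ty":0,"tz":0,"jaw":0},{"rx":0,"ry":0,"rz":0,"tx":0,"ty":0,"tz":0,"jaw":0}]' 20
python3 -c "
from h import *
to(51,46,150)"
```

```text
time_s: 1.33
tool_pos: [0.6499, -0.0001, 0.2364]
tool_rot: [180.0, -0.0, 167.5]
force: [-0.0, 0.8, 0.7]
grip_width: 0.0083
shift [ 19.6 -74.8  72.4] rotvec err to ideal [ 1.8000e+02 -1.0000e-02  1.6753e+02] t 1.3333 F [-0.04  0.8   0.69]
counter-frame tcp [ 70.7 120.8 222.4] (tip z)
```

```bash
python3 -m pendant '[{"rx":0,"ry":0,"rz":0,"tx":5,"ty":-19,"tz":18,"jaw":0},{"rx":0,"ry":0,"rz":0,"tx":5,"ty":-19,"tz":18,"jaw":0},{"rx":0,"ry":0,"rz":0,"tx":5,"ty":-19,"tz":18,"jaw":0},{"rx":0,"ry":0,"rz":0,"tx":5,"ty":-18,"tz":18,"jaw":0},{"rx":0,"ry":0,"rz":0,"tx":0,"ty":0,"tz":0,"jaw":0},{"rx":0,"ry":0,"rz":0,"tx":0,"ty":0,"tz":0,"jaw":0}]'
python3 - <<'E'
from h import *
to(51,46,98)
for n in ["scene","side","wrist"]:
    c=env.read_camera(n); 
    r=dict(scene=(120,150,180,150),side=(230,115,200,200),wrist=(0,0,560,420))[n]
    overlay(c,f"pics/{n}1.png",*r,s=1 if n=='wrist' else 3)
E
```

```text
time_s: 1.83
tool_pos: [0.6135, -0.0703, 0.1636]
tool_rot: [-180.0, -0.1, 167.4]
force: [-0.2, 1.8, 0.2]
grip_width: 0.0003
shift [-1.   1.6 51.6] rotvec err to ideal [-1.7997e+02 -1.3000e-01  1.6741e+02] t 1.8333 F [-0.18  1.8   0.16]
counter-frame tcp [ 50.1  44.4 149.6] (tip z)
```

View pics/scene1.png

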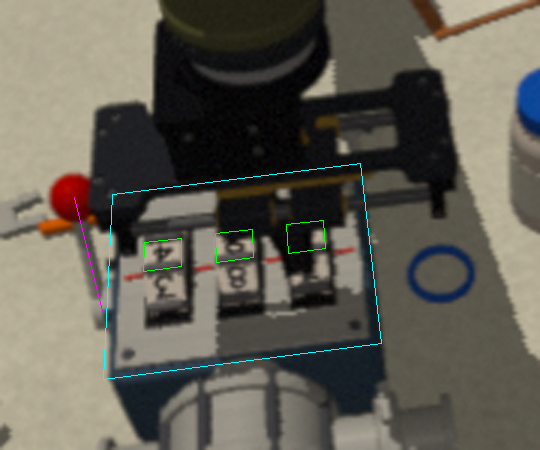

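View pics/side1.png

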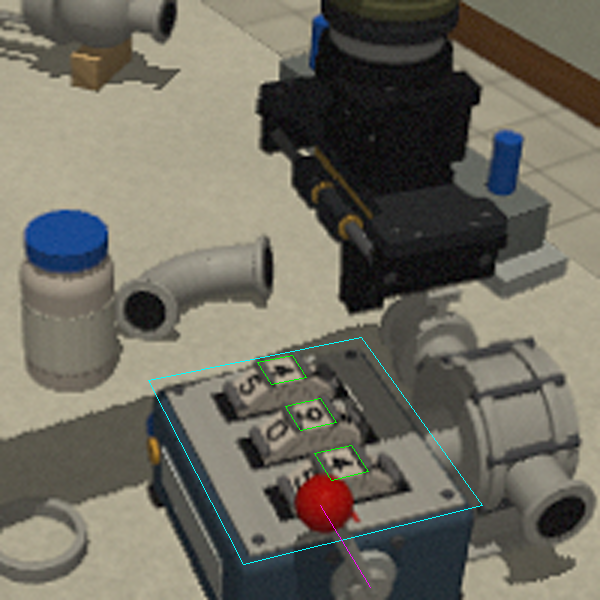

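View pics/wrist1.png

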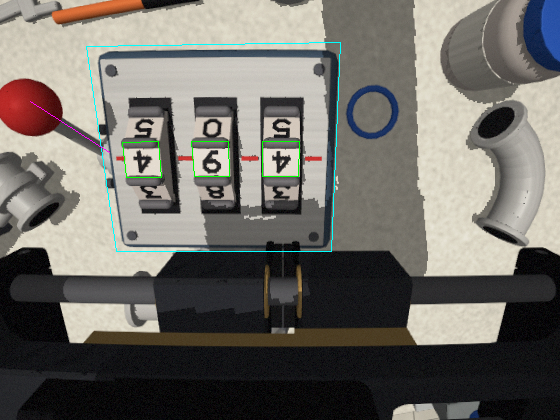

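```bash
python3 -m pendant '[{"rx":0,"ry":0,"rz":0,"tx":-1,"ty":1,"tz":20,"jaw":0},{"rx":0,"ry":0,"rz":0,"tx":0,"ty":0,"tz":20,"jaw":0},{"rx":0,"ry":0,"rz":0,"tx":0,"ty":0,"tz":10,"jaw":0},{"rx":0,"ry":0,"rz":0,"tx":0,"ty":0,"tz":2,"jaw":0},{"rx":0,"ry":0,"rz":0,"tx":0,"ty":0,"tz":0,"jaw":0},{"rx":0,"ry":0,"rz":0,"tx":0,"ty":0,"tz":0,"jaw":0}]'
python3 - <<'E'
from h import *
to(26,46,105)
E
```

```text
time_s: 2.48
tool_pos: [0.6166, -0.0679, 0.1138]
tool_rot: [180.0, 0.1, 167.7]
force: [-0.2, 0.2, 1.1]
grip_width: 0.0008
shift [26.7 -1.4 -5.3] rotvec err to ideal [1.7998e+02 1.0000e-01 1.6772e+02] t 2.4833 F [-0.21  0.16  1.14]
counter-frame tcp [52.7 47.5 99.8] (tip z)
```

```bash
python3 -m pendant '[{"rx":0,"ry":0,"rz":0,"tx":5,"ty":-1,"tz":0,"jaw":0},{"rx":0,"ry":0,"rz":0,"tx":4,"ty":0,"tz":-0.5,"jaw":0},{"rx":0,"ry":0,"rz":0,"tx":4,"ty":0,"tz":-1,"jaw":0},{"rx":0,"ry":0,"rz":0,"tx":4,"ty":0,"tz":-1,"jaw":0},{"rx":0,"ry":0,"rz":0,"tx":4,"ty":0,"tz":-1,"jaw":0},{"rx":0,"ry":0,"rz":0,"tx":4,"ty":0,"tz":-1.5,"jaw":0},{"rx":0,"ry":0,"rz":0,"tx":2,"ty":0,"tz":-1,"jaw":0},{"rx":0,"ry":0,"rz":0,"tx":0,"ty":0,"tz":0,"jaw":0},{"rx":0,"ry":0,"rz":0,"tx":0,"ty":0,"tz":0,"jaw":0}]'
python3 - <<'E'
from h import *
here()
c=env.read_camera("wrist"); overlay(c,"pics/wrist2.png",0,0,560,420,s=1)
E
```

```text
time_s: 3.23
tool_pos: [0.5961, -0.0646, 0.1259]
tool_rot: [179.9, 1.1, 167.7]
force: [7.2, -0.3, 14.7]
grip_width: 0.0007
counter-frame tcp [ 31.9  46.3 111.9] (tip z)
```

View pics/wrist2.png

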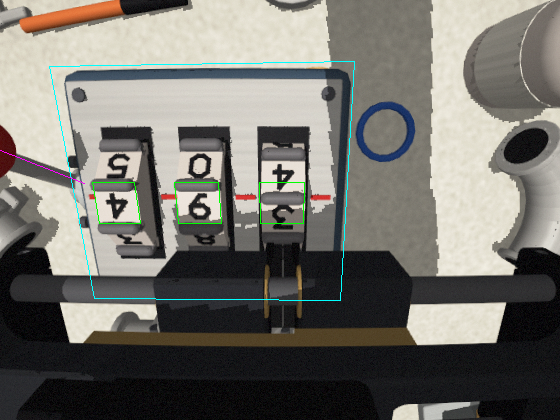

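```bash
python3 -m pendant '[{"rx":0,"ry":0,"rz":0,"tx":0,"ty":0,"tz":-15,"jaw":0},{"rx":0,"ry":0,"rz":0,"tx":-10,"ty":0,"tz":-15,"jaw":0},{"rx":0,"ry":0,"rz":0,"tx":-12,"ty":0,"tz":0,"jaw":0},{"rx":0,"ry":0,"rz":0,"tx":0,"ty":0,"tz":0,"jaw":0},{"rx":0,"ry":0,"rz":0,"tx":0,"ty":0,"tz":0,"jaw":0},{"rx":0,"ry":0,"rz":0,"tx":0,"ty":0,"tz":0,"jaw":0}]'
python3 - <<'E'
from h import *
to(51,46,95)
c=env.read_camera("wrist"); overlay(c,"pics/wrist3.png",0,0,560,420,s=1)
E
```

```text
time_s: 3.78
tool_pos: [0.6095, -0.068, 0.1482]
tool_rot: [-180.0, -0.1, 167.7]
force: [-0.5, -0.5, -0.5]
grip_width: 0.0004
shift [-5.3  0.2 39.2] rotvec err to ideal [-1.7999e+02 -8.0000e-02  1.6770e+02] t 3.7833 F [-0.53 -0.46 -0.53]
counter-frame tcp [ 45.8  45.8 134.2] (tip z)
```

View pics/wrist3.png

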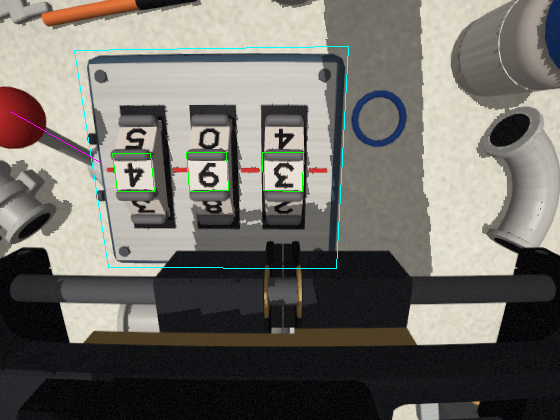

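```bash
python3 -m pendant '[{"rx":0,"ry":0,"rz":0,"tx":-5,"ty":-23,"tz":0,"jaw":0},{"rx":0,"ry":0,"rz":0,"tx":0,"ty":-23,"tz":0,"jaw":0},{"rx":0,"ry":0,"rz":0,"tx":0,"ty":0,"tz":15,"jaw":0},{"rx":0,"ry":0,"rz":0,"tx":0,"ty":0,"tz":14,"jaw":0},{"rx":0,"ry":0,"rz":0,"tx":0,"ty":0,"tz":6,"jaw":0},{"rx":0,"ry":0,"rz":0,"tx":0,"ty":0,"tz":0,"jaw":0},{"rx":0,"ry":0,"rz":0,"tx":0,"ty":0,"tz":0,"jaw":0},{"rx":0,"ry":0,"rz":0,"tx":0,"ty":0,"tz":0,"jaw":0}]'
python3 - <<'E'
from h import *
to(51,0,95)
E
```

```text
time_s: 4.5
tool_pos: [0.6061, -0.1138, 0.1143]
tool_rot: [180.0, 0.1, 167.7]
force: [0.6, -0.1, 0.2]
grip_width: 0.0005
shift [ 1.2 -0.4  5.3] rotvec err to ideal [1.7999e+02 6.0000e-02 1.6774e+02] t 4.5 F [ 0.6  -0.14  0.2 ]
counter-frame tcp [ 52.2   0.4 100.3] (tip z)
```

```bash
python3 -m pendant '[{"rx":0,"ry":0,"rz":0,"tx":0,"ty":0,"tz":5,"jaw":0},{"rx":0,"ry":0,"rz":0,"tx":0,"ty":0,"tz":0,"jaw":0},{"rx":0,"ry":0,"rz":0,"tx":0,"ty":0,"tz":0,"jaw":0},{"rx":0,"ry":0,"rz":0,"tx":4,"ty":0,"tz":0,"jaw":0},{"rx":0,"ry":0,"rz":0,"tx":4,"ty":0,"tz":0,"jaw":0},{"rx":0,"ry":0,"rz":0,"tx":4,"ty":0,"tz":0,"jaw":0},{"rx":0,"ry":0,"rz":0,"tx":4,"ty":0,"tz":0,"jaw":0},{"rx":0,"ry":0,"rz":0,"tx":4,"ty":0,"tz":-1,"jaw":0},{"rx":0,"ry":0,"rz":0,"tx":3,"ty":0,"tz":-4,"jaw":0},{"rx":0,"ry":0,"rz":0,"tx":2,"ty":0,"tz":-3,"jaw":0},{"rx":0,"ry":0,"rz":0,"tx":0,"ty":0,"tz":0,"jaw":0},{"rx":0,"ry":0,"rz":0,"tx":0,"ty":0,"tz":0,"jaw":0}]'
python3 - <<'E'
from h import *
to(51,0,130)
c=env.read_camera("wrist"); overlay(c,"pics/wrist4.png",0,0,560,420,s=1)
E
```

```text
time_s: 5.5
tool_pos: [0.5836, -0.1093, 0.1189]
tool_rot: [180.0, 0.4, 167.7]
force: [4.0, -1.4, 8.2]
grip_width: 0.0003
shift [-21.9   0.  -25. ] rotvec err to ideal [179.99   0.37 167.7 ] t 5.5 F [ 4.03 -1.38  8.24]
counter-frame tcp [ 29.3  -0.  104.9] (tip z)
```

View pics/wrist4.png

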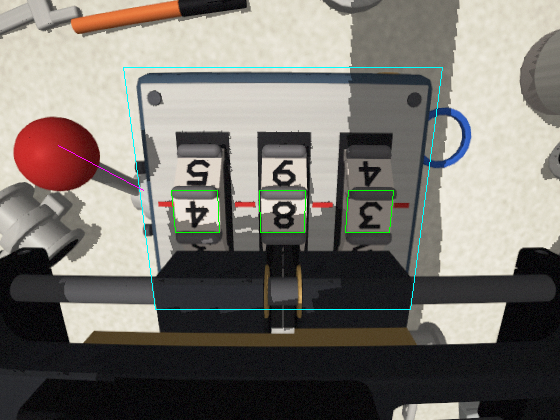

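```bash
python3 -m pendant '[{"rx":0,"ry":0,"rz":0,"tx":0,"ty":0,"tz":-15,"jaw":0},{"rx":0,"ry":0,"rz":0,"tx":-2,"ty":0,"tz":-12,"jaw":0},{"rx":0,"ry":0,"rz":0,"tx":-11,"ty":0,"tz":0,"jaw":0},{"rx":0,"ry":0,"rz":0,"tx":-12,"ty":0,"tz":0,"jaw":0},{"rx":0,"ry":0,"rz":0,"tx":0,"ty":0,"tz":0,"jaw":0},{"rx":0,"ry":0,"rz":0,"tx":0,"ty":0,"tz":0,"jaw":0}]'
python3 - <<'E'
from h import *
to(52,0,96)
c=env.read_camera("wrist"); overlay(c,"pics/wrist5.png",0,0,560,420,s=1)
E
```

```text
time_s: 6.05
tool_pos: [0.6049, -0.114, 0.1428]
tool_rot: [180.0, -0.1, 167.7]
force: [-0.2, -0.1, -0.3]
grip_width: 0.0007
shift [-1.   0.1 32.8] rotvec err to ideal [ 1.800e+02 -1.400e-01  1.677e+02] t 6.05 F [-0.23 -0.07 -0.3 ]
counter-frame tcp [ 5.110e+01 -1.000e-01  1.288e+02] (tip z)
```

View pics/wrist5.png

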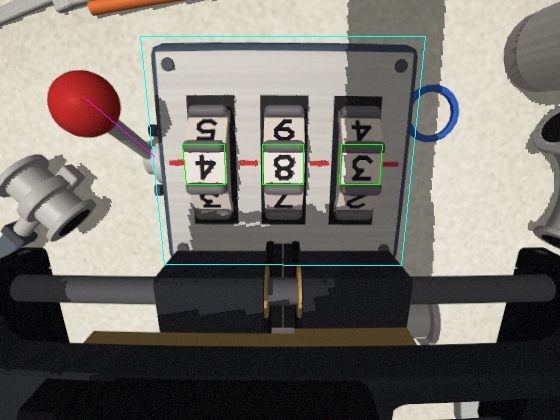

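```bash
python3 -m pendant '[{"rx":0,"ry":0,"rz":0,"tx":0,"ty":0,"tz":15,"jaw":0},{"rx":0,"ry":0,"rz":0,"tx":0,"ty":0,"tz":14,"jaw":0},{"rx":0,"ry":0,"rz":0,"tx":0,"ty":0,"tz":4,"jaw":0},{"rx":0,"ry":0,"rz":0,"tx":0,"ty":0,"tz":0,"jaw":0},{"rx":0,"ry":0,"rz":0,"tx":0,"ty":0,"tz":0,"jaw":0},{"rx":0,"ry":0,"rz":0,"tx":4,"ty":0,"tz":0,"jaw":0},{"rx":0,"ry":0,"rz":0,"tx":4,"ty":0,"tz":0,"jaw":0},{"rx":0,"ry":0,"rz":0,"tx":4,"ty":0,"tz":0,"jaw":0},{"rx":0,"ry":0,"rz":0,"tx":4,"ty":0,"tz":0,"jaw":0},{"rx":0,"ry":0,"rz":0,"tx":4,"ty":0,"tz":-1,"jaw":0},{"rx":0,"ry":0,"rz":0,"tx":3,"ty":0,"tz":-4,"jaw":0},{"rx":0,"ry":0,"rz":0,"tx":2,"ty":0,"tz":-3,"jaw":0},{"rx":0,"ry":0,"rz":0,"tx":0,"ty":0,"tz":0,"jaw":0},{"rx":0,"ry":0,"rz":0,"tx":0,"ty":0,"tz":0,"jaw":0},{"rx":0,"ry":0,"rz":0,"tx":0,"ty":0,"tz":-15,"jaw":0},{"rx":0,"ry":0,"rz":0,"tx":0,"ty":0,"tz":-15,"jaw":0},{"rx":0,"ry":0,"rz":0,"tx":0,"ty":0,"tz":-15,"jaw":0},{"rx":0,"ry":0,"rz":0,"tx":0,"ty":0,"tz":0,"jaw":0},{"rx":0,"ry":0,"rz":0,"tx":0,"ty":0,"tz":0,"jaw":0},{"rx":0,"ry":0,"rz":0,"tx":0,"ty":0,"tz":0,"jaw":0}]'
python3 - <<'E'
from h import *
to(-51,-46,150)
c=env.read_camera("wrist"); overlay(c,"pics/wrist6.png",0,0,560,420,s=1)
E
```

```text
time_s: 7.77
tool_pos: [0.5802, -0.1087, 0.162]
tool_rot: [-180.0, -0.2, 167.7]
force: [-0.4, -0.2, -0.3]
grip_width: 0.0002
shift [ 76.8 -45.8  -1.8] rotvec err to ideal [-1.7999e+02 -1.5000e-01  1.6770e+02] t 7.7667 F [-0.37 -0.22 -0.27]
counter-frame tcp [ 25.8  -0.2 148. ] (tip z)
```

View pics/wrist6.png

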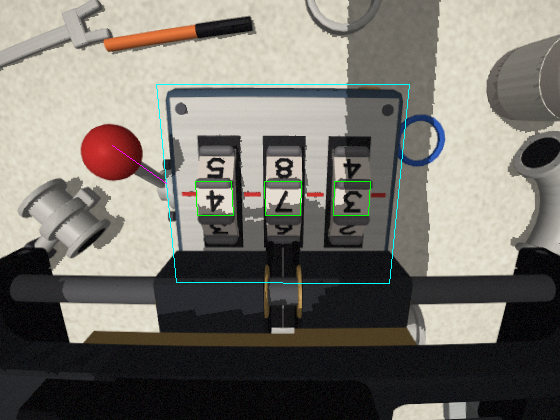

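```bash
python3 -m pendant '[{"rx":0,"ry":0,"rz":0,"tx":19,"ty":-12,"tz":0,"jaw":0},{"rx":0,"ry":0,"rz":0,"tx":19,"ty":-12,"tz":0,"jaw":0},{"rx":0,"ry":0,"rz":0,"tx":19,"ty":-11,"tz":0,"jaw":0},{"rx":0,"ry":0,"rz":0,"tx":20,"ty":-11,"tz":0,"jaw":0},{"rx":0,"ry":0,"rz":0,"tx":0,"ty":0,"tz":15,"jaw":0},{"rx":0,"ry":0,"rz":0,"tx":0,"ty":0,"tz":0,"jaw":0},{"rx":0,"ry":0,"rz":0,"tx":0,"ty":0,"tz":0,"jaw":0}]'
python3 - <<'E'
from h import *
to(-52,-46,96)
c=env.read_camera("side"); overlay(c,"pics/side7.png",230,115,200,200,s=3)
E
```

```text
time_s: 8.4
tool_pos: [0.4952, -0.137, 0.1473]
tool_rot: [180.0, -0.2, 167.7]
force: [-0.5, -0.0, 0.3]
grip_width: 0.0007
shift [ 0.7 -0.  37.3] rotvec err to ideal [ 1.7998e+02 -1.6000e-01  1.6770e+02] t 8.4 F [-0.46 -0.04  0.34]
counter-frame tcp [-51.2 -46.  133.3] (tip z)
```

View pics/side7.png

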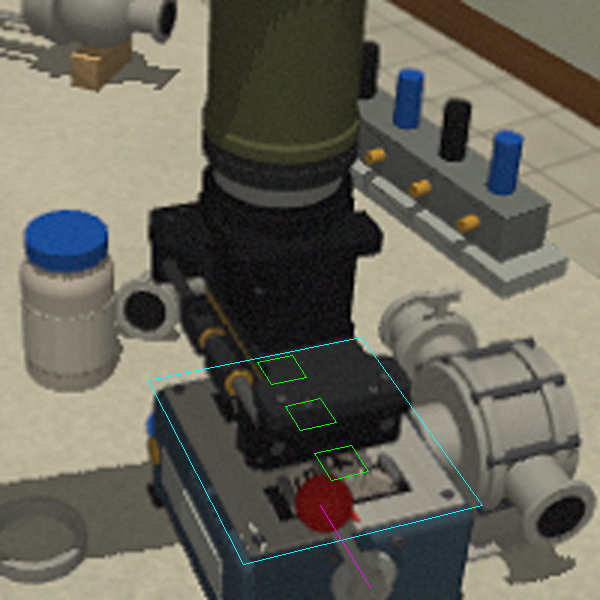

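```bash
python3 -m pendant '[{"rx":0,"ry":0,"rz":0,"tx":0.5,"ty":0,"tz":15,"jaw":0},{"rx":0,"ry":0,"rz":0,"tx":0,"ty":0,"tz":14,"jaw":0},{"rx":0,"ry":0,"rz":0,"tx":0,"ty":0,"tz":8,"jaw":0},{"rx":0,"ry":0,"rz":0,"tx":0,"ty":0,"tz":0,"jaw":0},{"rx":0,"ry":0,"rz":0,"tx":0,"ty":0,"tz":0,"jaw":0},{"rx":0,"ry":0,"rz":0,"tx":0,"ty":0,"tz":0,"jaw":0}]'
python3 - <<'E'
from h import *
to(-28,-46,103)
E
```

```text
time_s: 8.95
tool_pos: [0.4965, -0.1373, 0.1123]
tool_rot: [180.0, 0.1, 167.7]
force: [0.5, 0.5, 0.0]
grip_width: 0.0004
shift [-21.8  -0.   -4.7] rotvec err to ideal [1.8000e+02 6.0000e-02 1.6772e+02] t 8.95 F [0.47 0.48 0.04]
counter-frame tcp [-49.8 -46.   98.3] (tip z)
```

```bash
python3 -m pendant '[{"rx":0,"ry":0,"rz":0,"tx":0,"ty":0,"tz":2,"jaw":0},{"rx":0,"ry":0,"rz":0,"tx":0,"ty":0,"tz":0,"jaw":0},{"rx":0,"ry":0,"rz":0,"tx":-4,"ty":0,"tz":0,"jaw":0},{"rx":0,"ry":0,"rz":0,"tx":-4,"ty":0,"tz":0,"jaw":0},{"rx":0,"ry":0,"rz":0,"tx":-4,"ty":0,"tz":0,"jaw":0},{"rx":0,"ry":0,"rz":0,"tx":-4,"ty":0,"tz":-1,"jaw":0},{"rx":0,"ry":0,"rz":0,"tx":-3,"ty":0,"tz":-3,"jaw":0},{"rx":0,"ry":0,"rz":0,"tx":-3,"ty":0,"tz":-4,"jaw":0},{"rx":0,"ry":0,"rz":0,"tx":-1,"ty":0,"tz":0,"jaw":0},{"rx":0,"ry":0,"rz":0,"tx":0,"ty":0,"tz":0,"jaw":0}]'
python3 - <<'E'
from h import *
here()
E
python3 -m pendant '[{"rx":0,"ry":0,"rz":0,"tx":0,"ty":0,"tz":-15,"jaw":0},{"rx":0,"ry":0,"rz":0,"tx":0,"ty":0,"tz":-15,"jaw":0},{"rx":0,"ry":0,"rz":0,"tx":0,"ty":0,"tz":-15,"jaw":0},{"rx":0,"ry":0,"rz":0,"tx":25,"ty":0,"tz":-20,"jaw":0},{"rx":0,"ry":0,"rz":0,"tx":25,"ty":0,"tz":0,"jaw":0},{"rx":0,"ry":0,"rz":0,"tx":0,"ty":0,"tz":0,"jaw":0},{"rx":0,"ry":0,"rz":0,"tx":0,"ty":0,"tz":0,"jaw":0}]'
python3 - <<'E'
from h import *
to(-72,-98,119)
c=env.read_camera("wrist"); overlay(c,"pics/wrist8.png",0,0,560,420,s=1)
c=env.read_camera("scene"); overlay(c,"pics/scene8.png",120,190,150,150,s=4)
E
```

```text
time_s: 9.78
tool_pos: [0.5168, -0.142, 0.1181]
tool_rot: [-180.0, -0.2, 167.7]
force: [-6.3, 1.6, 5.6]
grip_width: 0.0005
counter-frame tcp [-28.9 -46.3 104.1] (tip z)
time_s: 10.37
tool_pos: [0.4695, -0.1318, 0.1832]
tool_rot: [-180.0, 0.1, 167.7]
force: [1.7, -0.2, 0.3]
grip_width: 0.0004
shift [ -5.3 -51.6  50.3] rotvec err to ideal [-1.7997e+02  1.2000e-01  1.6769e+02] t 10.3667 F [ 1.69 -0.18  0.25]
counter-frame tcp [-77.4 -46.4 169.2] (tip z)
```

View pics/wrist8.png

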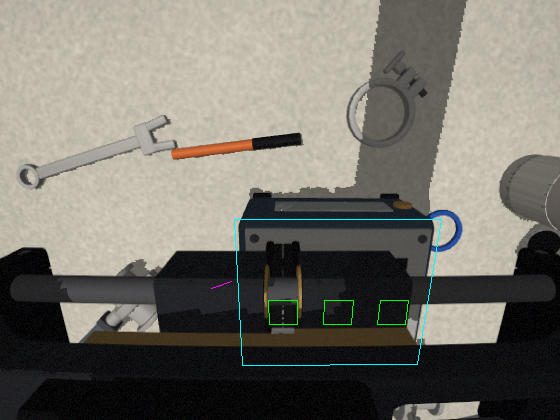

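View pics/scene8.png

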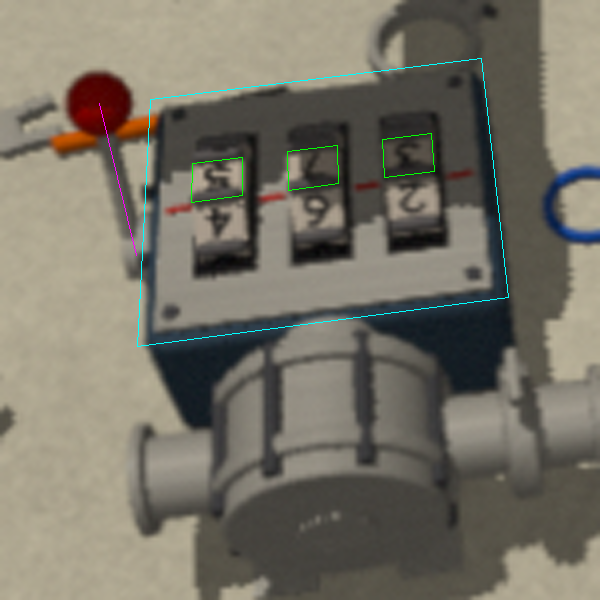

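```bash
python3 -m pendant '[{"rx":0,"ry":0,"rz":0,"tx":0,"ty":-26,"tz":0,"jaw":0},{"rx":0,"ry":0,"rz":0,"tx":0,"ty":-26,"tz":0,"jaw":0},{"rx":0,"ry":0,"rz":0,"tx":0,"ty":0,"tz":25,"jaw":0},{"rx":0,"ry":0,"rz":0,"tx":0,"ty":0,"tz":24,"jaw":0},{"rx":0,"ry":0,"rz":0,"tx":0,"ty":0,"tz":0,"jaw":0},{"rx":0,"ry":0,"rz":0,"tx":0,"ty":0,"tz":0,"jaw":0},{"rx":0,"ry":0,"rz":0,"tx":0,"ty":0,"tz":0,"jaw":0}]'
python3 - <<'E'
from h import *
to(8,-98,120)
c=env.read_camera("side"); overlay(c,"pics/side9.png",230,115,200,200,s=3)
E
```

```text
time_s: 11.05
tool_pos: [0.4593, -0.1823, 0.1343]
tool_rot: [-180.0, 0.0, 167.7]
force: [1.1, 0.4, -1.0]
grip_width: 0.0003
shift [-84.5  -0.2   0.4] rotvec err to ideal [-1.8000e+02  5.0000e-02  1.6774e+02] t 11.05 F [ 1.11  0.4  -1.03]
counter-frame tcp [-76.5 -98.  120.3] (tip z)
```

View pics/side9.png

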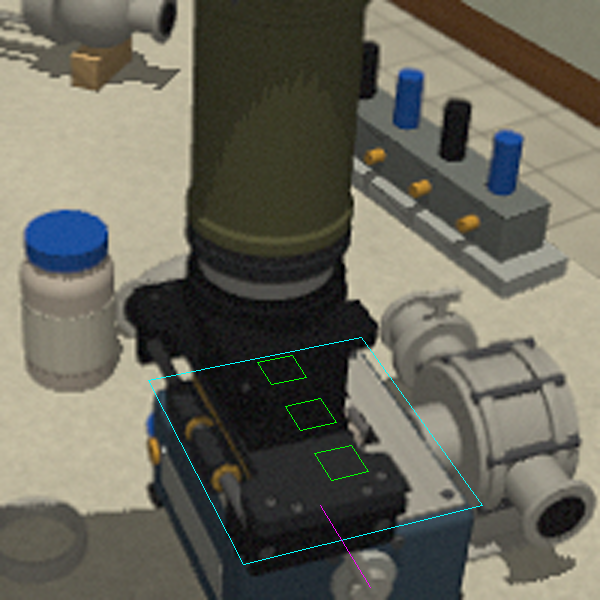

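```bash
python3 -m pendant '[{"rx":0,"ry":0,"rz":0,"tx":-8,"ty":0,"tz":0,"jaw":0},{"rx":0,"ry":0,"rz":0,"tx":-6,"ty":0,"tz":0,"jaw":0},{"rx":0,"ry":0,"rz":0,"tx":-6,"ty":0,"tz":0,"jaw":0},{"rx":0,"ry":0,"rz":0,"tx":-6,"ty":0,"tz":0,"jaw":0},{"rx":0,"ry":0,"rz":0,"tx":-6,"ty":0,"tz":0,"jaw":0},{"rx":0,"ry":0,"rz":0,"tx":-6,"ty":0,"tz":0,"jaw":0},{"rx":0,"ry":0,"rz":0,"tx":-6,"ty":0,"tz":0,"jaw":0},{"rx":0,"ry":0,"rz":0,"tx":-6,"ty":0,"tz":0,"jaw":0},{"rx":0,"ry":0,"rz":0,"tx":-6,"ty":0,"tz":0,"jaw":0},{"rx":0,"ry":0,"rz":0,"tx":-6,"ty":0,"tz":0,"jaw":0},{"rx":0,"ry":0,"rz":0,"tx":-6,"ty":0,"tz":0,"jaw":0},{"rx":0,"ry":0,"rz":0,"tx":-6,"ty":0,"tz":0,"jaw":0},{"rx":0,"ry":0,"rz":0,"tx":0,"ty":0,"tz":0,"jaw":0},{"rx":0,"ry":0,"rz":0,"tx":0,"ty":0,"tz":0,"jaw":0}]'
python3 - <<'E'
from h import *
here()
c=env.read_camera("scene"); overlay(c,"pics/scene10.png",100,150,180,150,s=4)
E
```

```text
time_s: 12.27
tool_pos: [0.531, -0.1983, 0.1334]
tool_rot: [-180.0, 0.0, 167.7]
force: [-0.8, -0.2, 0.2]
grip_width: 0.0008
counter-frame tcp [ -3.1 -98.2 119.4] (tip z)
```

View pics/scene10.png

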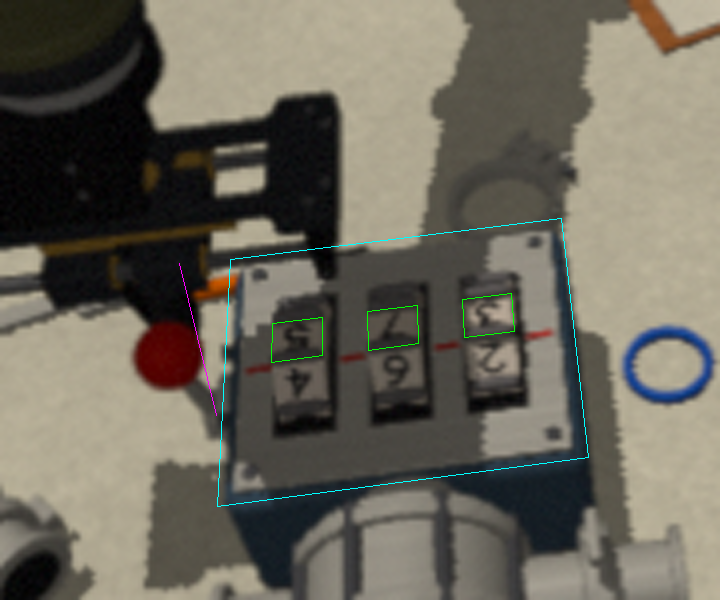

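```bash
python3 -m pendant '[{"rx":0,"ry":0,"rz":0,"tx":-3,"ty":0,"tz":0,"jaw":0},{"rx":0,"ry":0,"rz":0,"tx":-3,"ty":0,"tz":0,"jaw":0},{"rx":0,"ry":0,"rz":0,"tx":-3,"ty":0,"tz":0,"jaw":0},{"rx":0,"ry":0,"rz":0,"tx":-3,"ty":0,"tz":0,"jaw":0},{"rx":0,"ry":0,"rz":0,"tx":0,"ty":0,"tz":0,"jaw":0},{"rx":0,"ry":0,"rz":0,"tx":0,"ty":0,"tz":0,"jaw":0}]'
python3 -m pendant '[{"rx":0,"ry":0,"rz":0,"tx":-2,"ty":0,"tz":0,"jaw":0},{"rx":0,"ry":0,"rz":0,"tx":-2,"ty":0,"tz":0,"jaw":0},{"rx":0,"ry":0,"rz":0,"tx":0,"ty":0,"tz":0,"jaw":0},{"rx":0,"ry":0,"rz":0,"tx":0,"ty":0,"tz":0,"jaw":0}]'
python3 -c "
from h import *
here()"
```

```text
time_s: 12.82
tool_pos: [0.5427, -0.2008, 0.1336]
tool_rot: [-180.0, 0.0, 167.7]
force: [0.6, 0.8, 0.3]
grip_width: 0.0007
time_s: 13.15
tool_pos: [0.5453, -0.2015, 0.1334]
tool_rot: [-180.0, -0.1, 167.7]
force: [-4.0, 1.1, 1.2]
grip_width: 0.0006
counter-frame tcp [ 11.6 -98.2 119.4] (tip z)
```

Force is rising at the predicted stop position (TCP x = 11.6 mm, predicted 11.5). I'll push a little more to be sure.

```bash
python3 -m pendant '[{"rx":0,"ry":0,"rz":0,"tx":-2,"ty":0,"tz":0,"jaw":0},{"rx":0,"ry":0,"rz":0,"tx":-1,"ty":0,"tz":0,"jaw":0},{"rx":0,"ry":0,"rz":0,"tx":0,"ty":0,"tz":0,"jaw":0},{"rx":0,"ry":0,"rz":0,"tx":0,"ty":0,"tz":0,"jaw":0}]'
python3 -c "
from h import *
here()"
python3 -m pendant '[{"rx":0,"ry":0,"rz":0,"tx":10,"ty":0,"tz":0,"jaw":0},{"rx":0,"ry":0,"rz":0,"tx":20,"ty":0,"tz":0,"jaw":0},{"rx":0,"ry":0,"rz":0,"tx":25,"ty":0,"tz":-20,"jaw":0},{"rx":0,"ry":0,"rz":0,"tx":20,"ty":0,"tz":-30,"jaw":0},{"rx":0,"ry":0,"rz":0,"tx":0,"ty":0,"tz":-30,"jaw":0},{"rx":0,"ry":0,"rz":0,"tx":0,"ty":0,"tz":-30,"jaw":0},{"rx":0,"ry":0,"rz":0,"tx":0,"ty":0,"tz":0,"jaw":0},{"rx":0,"ry":0,"rz":0,"tx":0,"ty":0,"tz":0,"jaw":0},{"rx":0,"ry":0,"rz":0,"tx":0,"ty":0,"tz":0,"jaw":0}]'
python3 - <<'E'
from h import *
from scipy.optimize import minimize_scalar
for n in ["scene","side"]:
    c=env.read_camera(n); r=dict(scene=(100,150,180,150),side=(230,195,200,150))[n]
    overlay(c,f"pics/{n}11.png",*r,s=4)
    hsv=cv2.cvtColor(c["img"],cv2.COLOR_RGB2HSV)
    m=(((hsv[...,0]<6)|(hsv[...,0]>174))&(hsv[...,1]>150)&(hsv[...,2]>50)).astype(np.uint8)
    nl,lab,st,ce=cv2.connectedComponentsWithStats(m); i=1+st[1:,4].argmax()
    f=lambda L: np.linalg.norm(pix(c,cw([.085*np.sin(L-.45),-.098,.058+.085*np.cos(L-.45)]))-ce[i])
    b=minimize_scalar(f,bounds=(0,1.2),method='bounded'); print(n,ce[i],st[i],b.x,b.fun)
E
```

```text
time_s: 13.48
tool_pos: [0.5457, -0.2015, 0.1332]
tool_rot: [180.0, -0.4, 167.7]
force: [-11.3, 3.5, 6.7]
grip_width: 0.0003
counter-frame tcp [ 12.  -98.2 119.2] (tip z)
time_s: 14.23
tool_pos: [0.4762, -0.1862, 0.2435]
tool_rot: [-180.0, 0.1, 167.7]
force: [-0.4, 0.7, -0.4]
grip_width: 0.0005
scene [141.80555556 245.69444444] [134 238  17  16 216] 0.8846974104579604 0.19134635003125505
side [377.13962264 273.53207547] [368 265  19  18 265] 0.8996340965713752 0.30746719833271874
```

View pics/scene11.png

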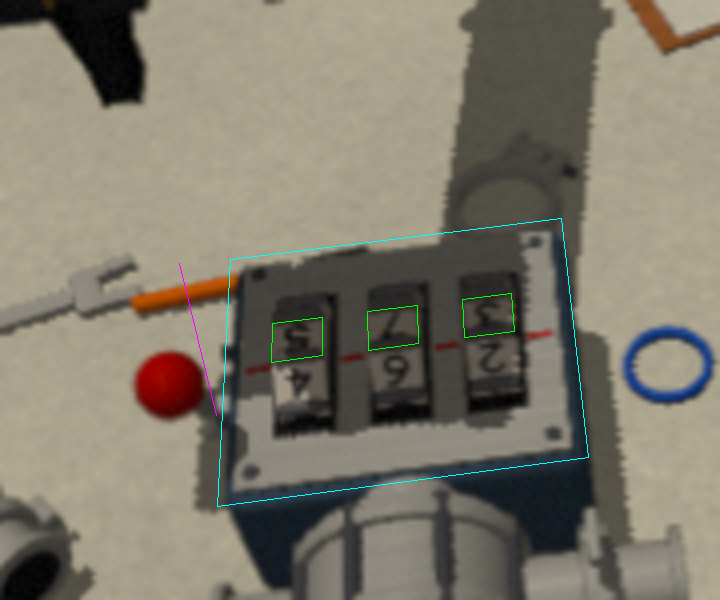

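View pics/side11.png

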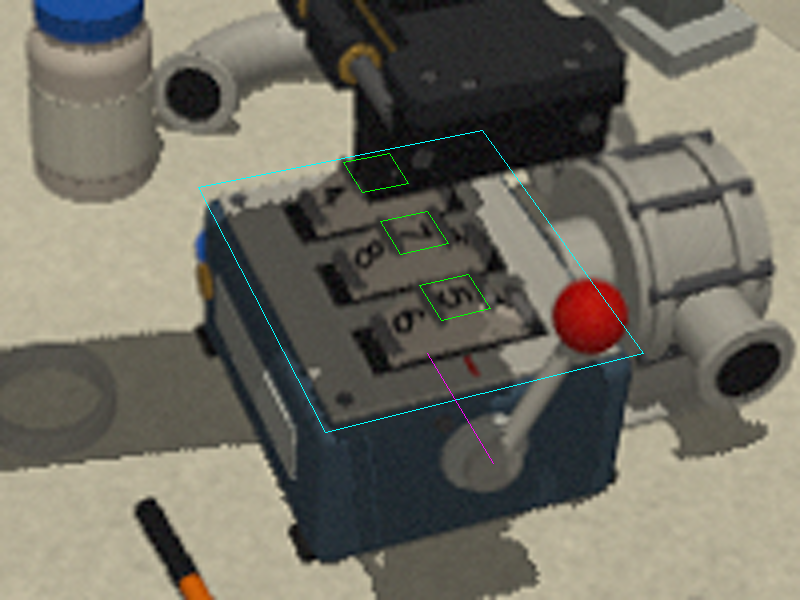

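The lever sits at its stop (0.885 and 0.900 rad measured). The wheels read 3 7 5 and line up with the set-face outlines. The robot is clear, so I'm handing in.

```bash
python3 -c "
from cell import env
print(env.sign_off())"
```

```text
the job is handed in; nothing more can be done
None
```

The counter is set to 375 and the start lever is all the way over. I handed the job in after about 14 s, against the 67 s limit.

**Wheels:** The counter started at 4 9 4. With the closed fingertips I rolled hundreds back one digit, tens back two, and units forward one. On the hundreds push the finger rode up onto a grip bar, with about 15 N upward. The wheel still snapped to 3, and I kept the tip lower for the rest.

**Lever:** I pushed it over only after the pictures showed 3 7 5. The force rose to about 12 N sideways at the position where I expected the stop.

**Last checks:**
- **Reading:** Before hand-in, the scene camera showed 3, 7 and 5 clicked into place on top. The side camera confirmed 7 and 5, but the gripper hid the hundreds wheel there.
- **Lever angle:** I measured 0.885 rad from the scene camera and 0.900 rad from the side camera; the stop is at 0.90. The small difference is within calibration error.
- **Loose fittings:** I never went near the loose fittings, and those in view lay as before, though I did not re-measure them.
- **Robot:** It was clear of everything at hand-in, and the sign-off gives no verdict.

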